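# Click the amber filter over the lamp port

## Robot

A 7-joint arm with a two-finger parallel gripper is mounted at the origin on a cart in front of the work surface, level with it; the furniture and walls round the work are solid. World frame = base frame: x ahead of the robot, y to its left, z up, the work surface at z = 0. Lengths are in m, angles in rad, forces in N, time in s.
With the tool pointing down it reaches from about 0.425 to 0.925 m from the base axis. Payload 6.8 kg.
Tool frame: the origin (TCP) lies at the very end of the fingers, on their centre line; the grasp point (between the pads) lies 19 mm behind it; z points along the fingers, y is the line along which they close (so a half turn about z gives the same grasp; the last joint's range is limited). The gripper opens to 85 mm and grips with 20 to 120 N. Pads are 22 mm wide; open, the fingers measure 114 mm over their backs; the gripper's body (76 mm by 85 mm) begins 54 mm behind the grasp point. The pads swing forward as they close: fully open they stand 13 mm farther back than shut.
Start: joints at [1.108, 0.477, 0.022, 1.555, -0.011, 1.109, -0.083], TCP at [0.235, -0.633, 0.208] pointing down, gripper open.
Joint ranges: [-2.96, 2.96], [-0.34, 2.1], [-1.41, 1.46], [0.24, 2.44], [-1.37, 4.51], [0.17, 1.92], [-2.96, 2.96]. Speed limits (rad/s): [2.39, 2.39, 3.14, 3.14, 3.14, 3.14, 3.14].

## Interface

Orientations are given as a unit quaternion [w, x, y, z].
In Python, from station import bot gives the robot as it stands.
- The arm moves only by the tool jog_arm, never from a script. Its argument "motion" is a list of rows, each a list of 7 numbers: the turn, a rotation vector about the tool's x, y, z in rad, then the shift along the tool's x, y, z in mm, then the finger opening in mm, from 0 to 85.4. A call has 1 to 10 rows; each row is the pose to reach, as a shift and turn from the pose commanded when the call began, along the tool's axes at that moment; what a row does not reach only later rows make up. A row lasts 1/8 s, in which the tool goes at most 62.5 mm and 10.7 degrees, less where a joint would pass 70% of its speed; a pose out of reach is approached as far as the arm can. A call with a gripper value outside its range is refused whole. The fingers move at their own pace and stop on an object; "grip_force" is the grip in N (left out, the last holds). Time passes only in rows, so rows that repeat a pose let the fingers close. It gives the time, the measured TCP pose, the force, the opening and the grip force at its end, in the units of the state.
- bot.get_obs(): the state, without advancing time (a new reading comes with each control period).
- bot.read_camera(name): name is "scene" or "top" or "wrist"; returns a dict with "pixels" (400x640x3 uint8, red, green, blue), "camera_matrix" (3x3 intrinsics, pixels), "T" (4x4, takes a point from camera to world coordinates); the wrist camera has in their place "tool_from_camera" (4x4, takes a point from camera to tool coordinates, whose origin is the TCP and whose axes are the flange's). Camera axes: x right, y down, z forward; pixel columns grow to the right and rows downward; lengths in m; the calibration is good to about 2 mm. A picture is of the moment at which its call begins: read the wrist's pose just before it. There is no depth.
- bot.hand_in(): hands the job in; it is judged then, once.
Trained networks look in a picture, given as the dict that the camera call returned (one of the last four; its "shot" number tells which), for a name from the list of things; names that differ only in an ending like _2 or _b are one class to them, and where a whole thing is asked for, a point or a joint stands for the part that bears it (a point fixed in the world has none). Each returns a list of dicts, best first, with "score" (0 to 1); they miss things now and then, are a little off and sometimes report something else, mostly with a low value. They report only what shows in the picture. A call takes as long as a camera call.
- bot.spot_in(thing, picture): "xy" ([column, row] in pixels, amid what is visible of it).
- bot.tip_of(thing, picture): "xy" ([column, row] in pixels: a listed point, or the origin of a listed thing).
The state is a dict: "t": time; "q": joint angles; "joint_vel": joint speeds; "joint_torque": joint torques, N m; "eef_pos": TCP position; "tool_rot": TCP orientation; "contact_force": force on the tool from outside, world axes, zero at the start; "torque": the same for the moment, N m; "gripper_width": opening from 0.0 (shut) to 1.0 (fully open); "grasp_force": force on a finger pad.
Only numpy, scipy, OpenCV 4.12 (cv2) and the standard library are available. Lean on these libraries where they do the work, as an engineer would, in place of code of your own. Each camera call takes 0.05 s, during which the arm holds its last target. There are 200 camera calls.

## Task

Two test light sources stand on the bench, each with a filter slide on top that is now shut. On the one with the orange knob, slide the plate one click, to the middle stop, so that its amber filter lies under the port collar, and let go. Leave the slide with the blue knob shut.

Things in the scene. Friction and masses are not known exactly. Their poses are not given: they have to be found in the camera images.
- orange_slide (a joint): Position (m) of the black plate with the ORANGE knob and amber disc: 0 = shut (start, blank part under the collar), 0.035 = middle stop (amber under it), 0.070 = last stop (open hole under it, end of travel). Sprung detent: leaving a stop takes about 7 N; let go within 15 mm of the middle stop it is drawn in.
- orange_knob (a point): On the ORANGE knob, an upright rounded tab on the plate: 16 mm thick in y, 30 mm wide in x, its top 90 mm above the bench, the plate's top at 50 mm. The point is on the tab's middle line, 75 mm above the bench. Its +y is the level direction in which the slide opens, away from the collar; z up. When shut, 45 mm are free between knob and bridge.
- orange_source: Fixed grey box under the orange slide, 200 mm long (y), 80 wide (x); origin at its middle on the bench; rails to 52 mm high. Over its middle a dark bridge (44 mm long in y, 70 wide) with the port collar, 64 mm high at its top. A like box with the blue knob stands to its left or right; both may be turned up to 30 degrees.
- blue_slide (a joint): Position (m) of the plate with the BLUE knob and a green disc, on the other, otherwise equal light source. 0 = shut (start); it stays shut.

How it is judged:
By the outcome, as a careful person would: the job done as asked, in the order asked, and still so for the second after the job is handed in, with the robot touching nothing.
It also fails if it takes over 29 s, if anything falls off the work surface, if the arm or the gripper's body presses on something with over 40 N, if the wrist force passes 120 N, or if a joint passes its speed limit or range.

## Working session

There is one attempt and no reset: what is moved stays moved. The work goes in short steps, Python scripts to look and compute and a tool call to move; the robot and the scene stay as the last step left them, time stands still between calls to the robot, and variables do not carry over. Pictures are saved under pics/ and viewed, at most 10 in all, crops included, and the job is handed in when it is done.

Besides the shell and the picture viewer there is one more tool, called after "Call:" as a command line: name --pt "numbers of a row" for each row, then --argument value for the rest. jog_arm: Moves the arm, as the interface text tells. Its arguments: {"type":"object","properties":{"motion":{"type":"array"},"grip_force":{"type":"number"}},"required":["motion"]}

```bash
mkdir -p pics; cat > h.py <<'E'
import numpy as np, cv2
from station import bot
from scipy.spatial.transform import Rotation as R
def ray(p,xy,z,T=None):
    T=np.array(p["T"]) if T is None else T
    d=T[:3,:3]@np.linalg.solve(np.array(p["camera_matrix"]),[xy[0],xy[1],1]); o=T[:3,3]
    return o+d*(z-o[2])/d[2]
def save(p,n): cv2.imwrite(f"pics/{n}.png",p["pixels"][:,:,::-1])
E
python3 - <<'E'
from h import *
o=bot.get_obs(); print(o["t"],o["eef_pos"],o["tool_rot"],o["contact_force"],o["gripper_width"])
ims=[]
for c in("top","scene"):
    p=bot.read_camera(c); save(p,c+"0"); print(c,np.round(p["T"],3).tolist())
    for n,z in(("orange_knob",.075),("orange_source",0),("orange_slide",.05),("blue_slide",.05)):
        for f in(bot.tip_of,bot.spot_in):
            try: print(n,f.__name__,[(np.round(r["xy"],1).tolist(),round(r["score"],2),np.round(ray(p,r["xy"],z),3).tolist()) for r in f(n,p)[:2]])
            except Exception as e: print(n,f.__name__,e)
E
```

```text
0.0 [ 0.23425273 -0.63236793  0.20703351] [-8.73983422e-04  9.84305814e-01  1.76468838e-01 -2.22699278e-04] [-0.23129083 -0.70427265 -0.18364534] 0.998431298742446
top [[0.072, -0.973, 0.221, 0.328], [-0.997, -0.07, 0.019, -0.061], [-0.003, -0.222, -0.975, 0.913], [0.0, 0.0, 0.0, 1.0]]
orange_knob call [([386.7, 202.4], 0.81, [0.532, -0.186, 0.075])]
orange_knob call [([417.0, 222.0], 0.61, [0.495, -0.251, 0.075])]
orange_source call [([412.5, 224.4], 0.8, [0.503, -0.258, 0.0])]
orange_source call [([418.5, 224.0], 0.79, [0.505, -0.272, 0.0])]
orange_slide call it knows: orange_knob, orange_source
orange_slide call [([420.6, 221.2], 0.88, [0.502, -0.265, 0.05])]
blue_slide call it knows: orange_knob, orange_source
blue_slide call [([248.8, 224.7], 0.59, [0.467, 0.108, 0.05])]
scene [[0.572, -0.513, 0.639, -0.027], [-0.82, -0.347, 0.455, -0.456], [-0.012, -0.785, -0.619, 0.602], [0.0, 0.0, 0.0, 1.0]]
orange_knob call [([369.2, 219.8], 0.82, [0.522, -0.19, 0.075])]
orange_knob call [([400.7, 256.8], 0.61, [0.465, -0.287, 0.075])]
orange_source call [([391.6, 268.2], 0.58, [0.496, -0.262, 0.0])]
orange_source call [([397.5, 261.9], 0.61, [0.518, -0.264, 0.0])]
orange_slide call it knows: orange_knob, orange_source
orange_slide call [([400.2, 256.5], 0.78, [0.488, -0.278, 0.05])]
blue_slide call it knows: orange_knob, orange_source
blue_slide call [([242.4, 198.0], 0.95, [0.452, 0.1, 0.05])]
```

View pics/top0.png

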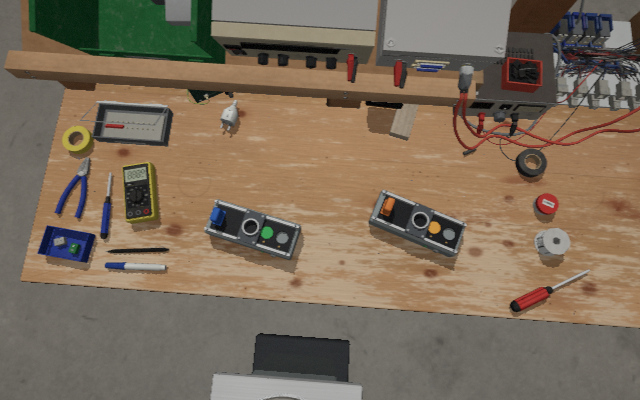

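View pics/scene0.png

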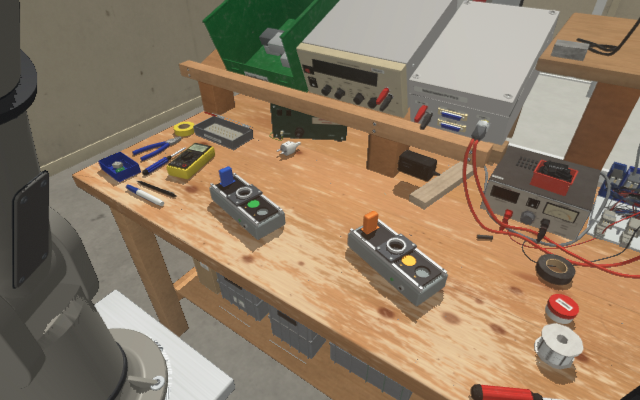

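The orange source is on the right: knob at about (388,206) in the top view, collar (421,220), amber (434,228). The slide opens away from the collar at world yaw of about -21°. The two cameras agree on the knob to 1 cm, so I move above it and look with the wrist camera.

Call:
jog_arm --pt "0 0 0.18 45 -33 0 44" --pt "0 0 0.36 90 -66 0 44" --pt "0 0 0.54 140 -103 0 44" --pt "0 0 0.73 190 -140 0 44" --pt "0 0 0.73 240 -176 0 44" --pt "0 0 0.73 290 -213 0 44" --pt "0 0 0.73 340 -250 0 44" --pt "0 0 0.73 390 -286 0 44" --pt "0 0 0.73 429 -315 0 44" --pt "0 0 0.73 429 -315 0 44" --grip_force 40

```text
t: 1.95
eef_pos: [0.5299, -0.1835, 0.2082]
tool_rot: [-0.001, 0.983, -0.182, 0.001]
contact_force: [0.2, -0.9, 0.4]
gripper_width: 0.514
grasp_force: 0.0
```

```bash
cat > w.py <<'E'
from h import *
import sys
o=bot.get_obs(); p=bot.read_camera("wrist"); save(p,sys.argv[1])
w,x,y,z=o["tool_rot"]; Tt=np.eye(4); Tt[:3,:3]=R.from_quat([x,y,z,w]).as_matrix(); Tt[:3,3]=o["eef_pos"]
T=Tt@np.array(p["tool_from_camera"]); print(o["t"],o["eef_pos"],np.round(Tt[:3,:3],3).tolist(),o["gripper_width"],o["contact_force"])
for n,z in(("orange_knob",.075),("orange_source",0)):
    for r in bot.tip_of(n,p)[:2]:
        P=ray(p,r["xy"],z,T); print(n,np.round(r["xy"],1),round(r["score"],2),P.round(4),"tool mm",((np.linalg.inv(Tt)@np.r_[P,1])[:3]*1000).round(1))
np.savez("w.npz",T=T,Tt=Tt,K=p["camera_matrix"])
E
python3 w.py wrist1
```

```text
1.95 [ 0.52988317 -0.18348308  0.20815741] [[0.933, -0.359, 0.001], [-0.359, -0.933, 0.002], [0.001, -0.002, -1.0]] 0.5144133456047651 [ 0.16582347 -0.88675237  0.37892523]
orange_knob [331.9 183.3] 0.58 [ 0.5295 -0.192   0.075 ] tool mm [  2.6   8.4 133.1]
orange_source [395.  164.2] 0.82 [ 0.507 -0.26   0.   ] tool mm [  6.   80.1 208. ]
```

View pics/wrist1.png

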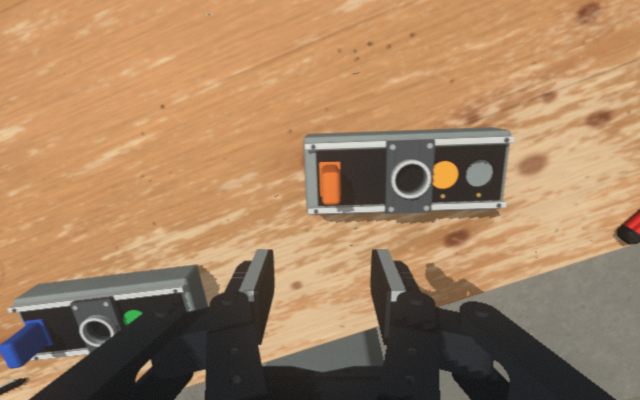

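Wrist view: knob at (330,183), collar (411,179), amber (445,175); the box lies nearly along tool y. Checking yaw and knob by projecting the known geometry.

```bash
python3 - <<'E'
from h import *
d=np.load("w.npz");T,Tt,K=d["T"],d["Tt"],d["K"];p={"camera_matrix":K}
img=cv2.imread("pics/wrist1.png")
# rail edges (z=.052)
for a,b in(((316,212),(505,206)),((316,140),(508,134))):
    A,B=ray(p,a,.052,T),ray(p,b,.052,T); v=A-B; print("len",np.linalg.norm(v),"yaw deg",np.degrees(np.arctan2(-v[0],v[1])))
c=ray(p,(411,179),.064,T); print("collar",c)
yaw=np.radians(-19.5)
def proj(P):
    q=np.linalg.inv(T)@np.r_[P,1]; u=K@q[:3]; return u[:2]/u[2]
ey=np.array([-np.sin(yaw),np.cos(yaw),0]);ex=np.array([ey[1],-ey[0],0])
k=c.copy();k[2]=0;k=k+.075*ey;print("knob from collar",k)
for kk,col in((k,(255,0,0)),):
  for z in(.05,.09):
    pts=np.array([proj(kk+[0,0,z]+sx*.015*ex+sy*.008*ey) for sx,sy in((-1,-1),(1,-1),(1,1),(-1,1))]);print(z,pts.round(0).tolist())
    cv2.polylines(img,[pts.round().astype(int)],1,col)
cv2.imwrite("pics/ov.png",cv2.resize(img[110:240,270:530],None,fx=3,fy=3,interpolation=cv2.INTER_CUBIC))
E
```

```text
len 0.18644795560301652 yaw deg -19.021440860176117
len 0.17803708825192543 yaw deg -19.190991969043377
collar [ 0.50447052 -0.26122678  0.064     ]
knob from collar [ 0.52950603 -0.19052867  0.        ]
0.05 [[338.0, 192.0], [338.0, 162.0], [321.0, 163.0], [322.0, 193.0]]
0.09 [[340.0, 205.0], [340.0, 171.0], [321.0, 171.0], [322.0, 205.0]]
```

View pics/ov.png

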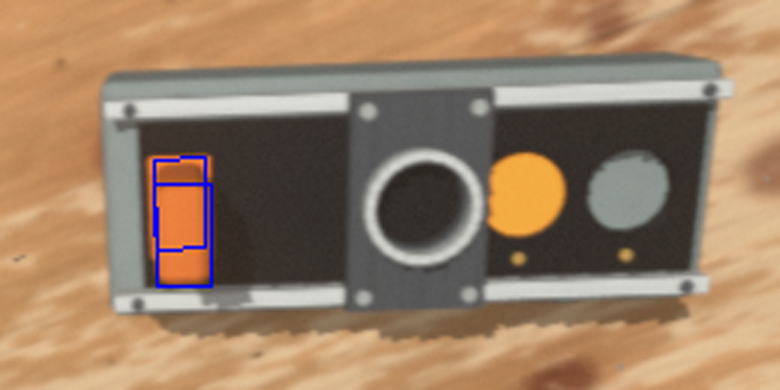

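Overlay fits within 1–2 mm: knob at (0.530, -0.190), yaw -19.2°. Descending and gripping.

Call:
jog_arm --pt "0 0 -0.03 2 6 40 44" --pt "0 0 -0.03 2 6 80 44" --pt "0 0 -0.03 2 6 110 44" --pt "0 0 -0.03 2 6 130 44" --pt "0 0 -0.03 2 6 149 44" --pt "0 0 -0.03 2 6 149 44"

```text
t: 2.85
eef_pos: [0.525, -0.1965, 0.0579]
tool_rot: [0.0, 0.985, -0.173, -0.002]
contact_force: [-0.1, -0.8, 0.7]
gripper_width: 0.517
grasp_force: 0.0
```

Call:
jog_arm --pt "0 0 0 0 0 0 30" --pt "0 0 0 0 0 0 20" --pt "0 0 0 0 0 0 10" --pt "0 0 0 0 0 0 10" --pt "0 0 0 0 0 0 10" --grip_force 30

```text
t: 3.48
eef_pos: [0.5295, -0.1903, 0.0606]
tool_rot: [-0.002, 0.985, -0.17, 0.001]
contact_force: [1.0, 11.3, 4.0]
gripper_width: 0.173
grasp_force: 33.0
```

```bash
python3 w.py wrist2; python3 -c "
from h import *
p=bot.read_camera('scene');cv2.imwrite('pics/s2.png',cv2.resize(p['pixels'][130:330,280:520,::-1],None,fx=3,fy=3))"
```

```text
3.475 [ 0.52945399 -0.19029559  0.06062167] [[0.942, -0.335, 0.004], [-0.335, -0.942, 0.004], [0.002, -0.005, -1.0]] 0.17296823109803489 [ 0.98860073 11.32398406  4.02283108]
orange_knob [322.3 261.1] 0.76 [ 0.5292 -0.1899  0.075 ] tool mm [ -0.3  -0.3 -14.4]
orange_source [431.7 211.9] 0.84 [ 0.5043 -0.2616  0.    ] tool mm [ 0.  75.9 60.2]
```

View pics/s2.png

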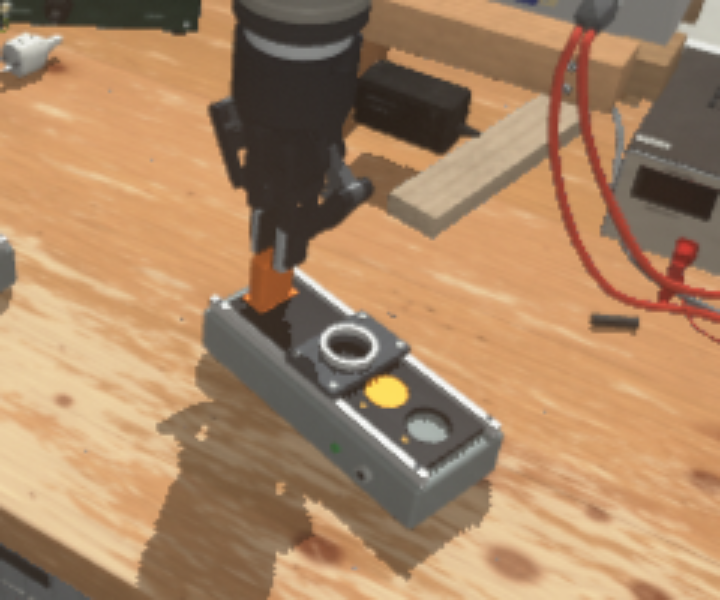

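Knob gripped (opening about 15 mm, knob detected at tool origin). The commanded pose lags about 7 mm behind the knob along the slide, so I pull about 42 mm, slowly.

Call:
jog_arm --pt "0 0 0 0 -6 0 10" --pt "0 0 0 0 -12 0 10" --pt "0 0 0 0 -18 0 10" --pt "0 0 0 0 -24 0 10" --pt "0 0 0 0 -30 0 10" --pt "0 0 0 0 -36 0 10" --pt "0 0 0 0 -40 0 10" --pt "0 0 0 0 -42 0 10" --pt "0 0 0 0 -42 0 10" --pt "0 0 0 0 -42 0 10"

```text
t: 4.92
eef_pos: [0.541, -0.1568, 0.0604]
tool_rot: [0.001, 0.985, -0.172, 0.0]
contact_force: [-3.2, -1.4, 8.0]
gripper_width: 0.172
grasp_force: 33.6
```

```bash
python3 w.py wrist3; python3 -c "
from h import *
p=bot.read_camera('scene');cv2.imwrite('pics/s3.png',cv2.resize(p['pixels'][130:330,280:520,::-1],None,fx=3,fy=3))"
```

```text
4.925 [ 0.54097993 -0.15679021  0.06038951] [[0.941, -0.339, 0.0], [-0.339, -0.941, -0.002], [0.001, 0.001, -1.0]] 0.17177537331710388 [-3.20634339 -1.40668655  7.99369068]
orange_knob [323.8 260.9] 0.66 [ 0.5408 -0.1571  0.075 ] tool mm [ -0.1   0.4 -14.6]
orange_source [478.2 211.4] 0.88 [ 0.5045 -0.259   0.    ] tool mm [  0.3 108.4  60.5]
```

View pics/s3.png

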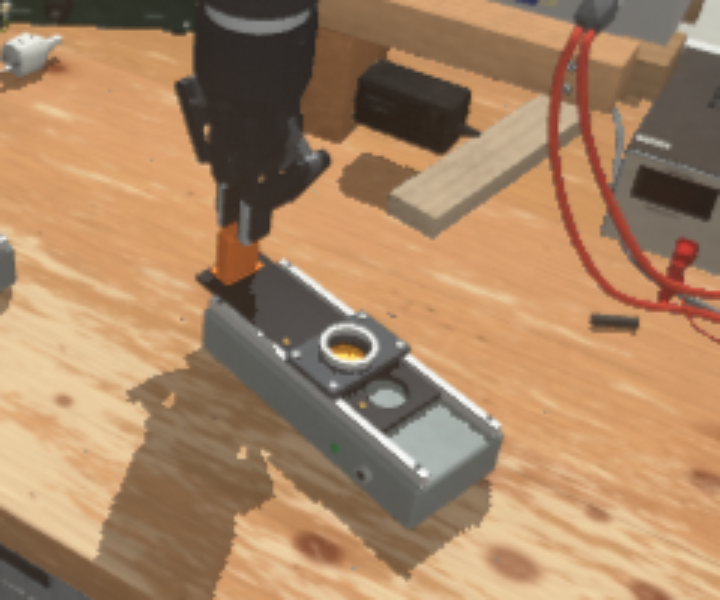

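The plate has moved 35 mm, amber is under the collar and the residual force is low. Releasing and lifting straight up.

Call:
jog_arm --pt "0 0 0 0 0 0 20" --pt "0 0 0 0 0 0 30" --pt "0 0 0 0 0 0 40" --pt "0 0 0 0 0 0 40" --pt "0 0 0 0 0 0 40" --pt "0 0 0 0 0 -15 40" --pt "0 0 0 0 0 -45 40" --pt "0 0 0 0 0 -90 40" --pt "0 0 0 0 0 -130 40" --pt "0 0 0 0 0 -130 40"

```text
t: 6.38
eef_pos: [0.5438, -0.1559, 0.1937]
tool_rot: [0.0, 0.985, -0.172, 0.004]
contact_force: [-0.3, -0.6, -0.1]
gripper_width: 0.467
grasp_force: 0.0
```

```bash
python3 w.py wrist4; python3 -c "
from h import *
p=bot.read_camera('scene');cv2.imwrite('pics/s4.png',cv2.resize(p['pixels'][130:330,180:480,::-1],None,fx=2.6,fy=2.6))"
```

```text
6.375 [ 0.54383421 -0.15591275  0.19365697] [[0.941, -0.339, 0.008], [-0.339, -0.941, -0.002], [0.008, -0.001, -1.0]] 0.46686242002018297 [-0.25816417 -0.59760157 -0.13153201]
orange_knob [324.8 193.3] 0.81 [ 0.5416 -0.157   0.075 ] tool mm [ -2.7   1.9 118.6]
```

View pics/s4.png

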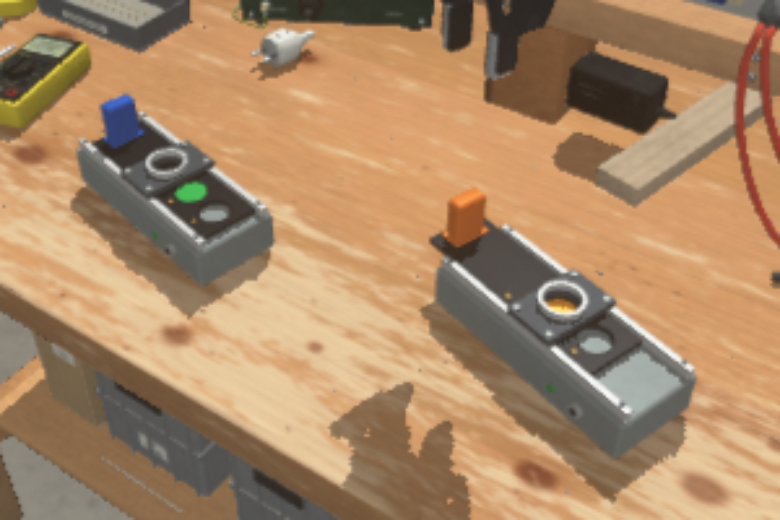

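The amber filter sits under the orange source's collar, the blue slide is still shut, and the gripper is clear.

```bash
python3 -c "
from station import bot
print(bot.hand_in())"
```

```text
the job is handed in; nothing more can be done
None
```

The orange slide is at its middle stop with the amber filter under the collar, the knob is released, the blue slide is still shut, and the job was handed in at about 6.4 s.

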